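Open the wide presentation case for display

TASK

Two black presentation cases stand shut on the shop counter; open the wide one and leave the narrow one shut. Press the round release button on the wide case's front ledge so that its lid springs up by itself, then steady the lid with your fingers, ease it back (do not fling it) until it leans against its stop, and leave it standing open and still.

Things in the scene. Friction and masses are not known exactly. Their poses are not given: they have to be found in the camera images.
- wide_button_top (a point): Top centre of the release button (aluminium, 32 mm across) on the WIDE case, 78 mm above the counter; 36 mm in front of the lid's edge, in the middle of a 60 mm deep ledge 60 mm high. Goes down 6 mm (1 N at first, 5 N fully down); the catch lets go at 3 to 4 mm. Axes: x level, towards the back of the case; z up. The hinge line runs along y, 176 mm from here along x, 60 mm above the counter.
- wide_lid_edge (a point): Middle of the front edge, underside, of the lid of the wide black case (fixed; 200 mm deep, 220 mm wide). The lid is a panel 140 mm deep, 220 mm wide, 12 mm thick, silver inlay on top, a 6 mm steel tongue at its edge. This point is 140 mm from the hinge at the back and swings from 60 mm above the counter (shut) up and back. Axes turn with the lid: x from edge to hinge, y along the hinge.
- wide_lid (a joint): Angle of the wide case's lid, rad: 0 shut, grows as it opens, 1.85 (106 degrees, leaning back 16 degrees past upright) at its stop. Once the catch lets go, a spring swings it up by itself within a second to about 1.1 to 1.25, where it stands; from there a light friction hinge (under 1 N at the edge) lets it be pushed back and holds it where it is left.
- narrow_lid (a joint): Angle of the lid of the NARROW black case (200 mm deep, 120 mm wide, otherwise alike, with the same kind of button), rad: 0 shut. It stays shut.
There are look-alikes about, which are no part of the job. What is shaped like the part that bears narrow_lid but purple is not meant.

How it is judged:
By the outcome, as a careful person would: the job done as asked, in the order asked, and still so for the second after the job is handed in, with the robot touching nothing.
It also fails if it takes over 38 s, if anything falls off the work surface, if the arm or the gripper's body presses on something with over 40 N, if the wrist force passes 120 N, or if a joint passes its speed limit or range.

ROBOT

A 7-joint arm with a two-finger parallel gripper is mounted at the origin on the work surface. World frame = base frame: x ahead of the robot, y to its left, z up, the work surface at z = 0. Lengths are in m, angles in rad, forces in N, time in s.
With the tool pointing down it reaches from about 0.4 to 0.875 m from the base axis. Payload 19.3 kg.
Tool frame: the origin (TCP) lies on the mounting face of the last link; the fingertips stand 173 mm ahead of it and the grasp point (between the pads) lies 155 mm ahead of it; z points along the fingers, y is the direction in which the jaws open and shut (so a half turn about z gives the same grasp; the last joint's range is limited). The gripper opens to 85 mm and grips with 20 to 120 N. Pads are 22 mm wide; open, the fingers measure 114 mm over their backs; the gripper's body (76 mm by 85 mm) begins 54 mm behind the grasp point. The pads swing forward as they close: fully open they stand 13 mm farther back than shut.
Start: joints at [1.206, 0.521, -0.036, 1.599, 0.021, 1.021, -0.113], TCP at [0.182, -0.598, 0.405] pointing down, gripper open.
Joint ranges: [-2.91, 2.91], [-0.3, 2.13], [-1.5, 1.42], [0.17, 2.43], [-1.26, 4.41], [0.16, 1.93], [-2.52, 2.52]. Speed limits (rad/s): [1.89, 1.89, 2.39, 2.39, 3.01, 3.01, 3.01].

INTERFACE

Orientations are given as a unit quaternion [x, y, z, w].
In Python, from plant import robot, capture, camera_model, hand_in gives the robot as it stands.
- The arm moves only by the tool play_rows, never from a script. Its argument "deltas" is a list of rows, each a list of 3 entries, a list of its own where there are three numbers: the opening in per cent of the stroke, from 0 (shut) to 100 (fully open), then the shift along the tool's x, y, z in m, then the turn, a rotation vector about the tool's x, y, z in rad. In form: [[grip, [x, y, z], [wx, wy, wz]], ...]. A call has exactly 8 rows; each row is the pose to reach, as a shift and turn from the pose measured when the call began, along the tool's axes at that moment; what a row does not reach only later rows make up. A row lasts 1/8 s, in which the tool goes at most 62.5 mm and 10.7 degrees, less where a joint would pass 70% of its speed; a pose out of reach is approached as far as the arm can. A call with a gripper value outside its range is refused whole. The fingers move at their own pace and stop on an object; "force" is the grip in N (left out, the last holds). Time passes only in rows, so rows that repeat a pose let the fingers close, or fill a call up. It gives the time, the measured TCP pose, the force and the opening at its end, in the units of the state.
- robot.sense(): the state, without advancing time (a new reading comes with each control period).
- capture(name): name is "scene" or "top"; returns (picture, depth): 400x640x3 uint8, blue, green, red; 400x640 float32, m along the optical axis (not along the pixel's ray), 0 where there is no reading.
- camera_model(name): a dict with "intrinsics" (3x3 intrinsics, pixels), "k1" (the pictures are not rectified: a ray, as slopes to the right and down, at radius r is drawn at 1 + k1 r^2 times it, then the intrinsics apply), "R" (3x3) and "t" (3): a world point X has camera coordinates R X + t. Camera axes: x right, y down, z forward; pixel columns grow to the right and rows downward; lengths in m; the calibration is good to about 2 mm. A picture is of the moment at which its call begins. camera_model takes no time and is no camera call.
- hand_in(): hands the job in, once; it reports no verdict.
The state is a dict: "clock": time; "q": joint angles; "joint_velocities": joint speeds; "joint_efforts": joint torques, N m; "ee_pos": TCP position; "orientation": TCP orientation; "force": force on the tool from outside, world axes, zero at the start; "ft_torque": the same for the moment, N m; "grip_width": opening from 0.0 (shut) to 1.0 (fully open).
Only numpy, scipy, OpenCV 4.12 (cv2) and the standard library are available. Lean on these libraries where they do the work, as an engineer would, in place of code of your own. Each camera call takes 0.05 s, during which the arm holds its last target. There are 200 camera calls.

## Working session

There is one attempt and no reset: what is moved stays moved. The work goes in short steps, Python scripts to look and compute and a tool call to move; the robot and the scene stay as the last step left them, time stands still between calls to the robot, and variables do not carry over. Pictures are saved under pics/ and viewed, about 8 in all and at most 12, crops included, and the job is handed in when it is done.

Besides the shell and the picture viewer there is one more tool, called in YAML: its name, and indented under it one key for each argument. play_rows: Moves the arm, as the interface text tells. Its arguments: {"type":"object","properties":{"deltas":{"type":"array","items":{"type":"array"}},"force":{"type":"number"}},"required":["deltas"]}

```bash
ls; mkdir -p pics; cat > h.py <<'E'
import numpy as np, cv2
from plant import robot, capture, camera_model, hand_in
def ray(cam,u,v):
    m=camera_model(cam);K=np.array(m["intrinsics"]);k=m["k1"]
    p=np.linalg.solve(K,[u,v,1.])[:2];s=p.copy()
    for _ in range(20): s=p/(1+k*(s@s))
    return np.r_[s,1.]
def world(cam,u,v,d):
    m=camera_model(cam);R=np.array(m["R"]);return R.T@(ray(cam,u,v)*d-np.array(m["t"]))
def plane(cam,u,v,z):
    m=camera_model(cam);R=np.array(m["R"]);c=-R.T@np.array(m["t"]);d=R.T@ray(cam,u,v)
    return c+d*(z-c[2])/d[2]
E
python3 - <<'E'
from h import *
for n in("scene","top"):
    p,d=capture(n);cv2.imwrite(f"pics/{n}0.png",p);np.savez(f"pics/{n}0.npz",p=p,d=d)
    m=camera_model(n);print(n,m["k1"],-np.array(m["R"]).T@m["t"])
s=robot.sense();print(s)
E
```

```text
pics
scene -0.08552130039717862 [0.85222188 0.60031757 0.9389851 ]
top -0.06853837264823372 [0.27120765 0.04780327 1.17963898]
{'clock': 0.1, 'q': array([ 1.20582346,  0.52195615, -0.0363072 ,  1.59995602,  0.02120958,
        1.02109755, -0.1127442 ]), 'joint_velocities': array([ 0.00062439, -0.00279336,  0.00131336, -0.00214858,  0.00030779,
       -0.00100153,  0.00056389]), 'joint_efforts': array([ 6.45703709e-03, -9.28502154e+01,  1.98557720e+00, -3.70529938e+01,
        1.82060438e-02,  5.50986631e-03,  6.50683569e-05]), 'ee_pos': array([ 0.18150784, -0.59793026,  0.40418054]), 'orientation': array([ 9.89155757e-01,  1.46869402e-01, -1.20246117e-04, -5.01750378e-04]), 'force': array([ 0.40907341,  0.71817176, -0.10031771]), 'ft_torque': array([ 0.00294096,  0.03649914, -0.00670886]), 'grip_width': 1.000716300136687}
```

View pics/scene0.png

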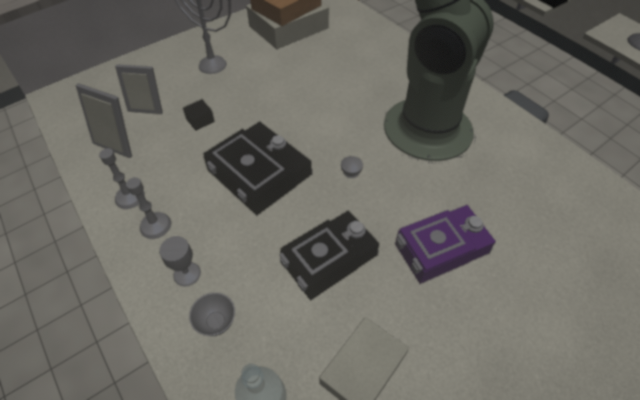

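View pics/top0.png

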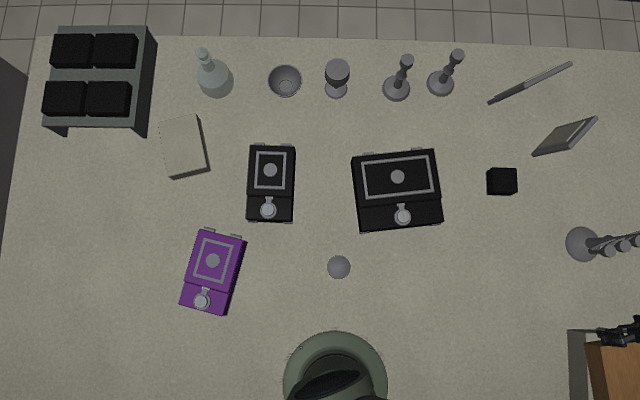

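Candidates: the wide black case (top 398,190; scene 258,165), the narrow black case (top 270,183) and the purple narrow case (top 212,270). The wide black one, with its button near top (403,216), is the one meant. I'll confirm that in a crop and measure.

```bash
python3 - <<'E'
from h import *
a=np.load("pics/top0.npz");p,d=a["p"],a["d"]
b=np.load("pics/scene0.npz");ps,ds=b["p"],b["d"]
c1=cv2.resize(p[140:240,340:455],None,fx=5,fy=5,interpolation=cv2.INTER_CUBIC)
cv2.imwrite("pics/crop1.png",c1)
# black case corners
def mask(p,x0,y0,x1,y1,th):
    m=np.zeros(p.shape[:2],np.uint8);m[y0:y1,x0:x1]=(p[y0:y1,x0:x1].max(2)<th)*255
    return cv2.morphologyEx(m,cv2.MORPH_CLOSE,np.ones((9,9)))
m=mask(p,340,140,455,240,70)
c=max(cv2.findContours(m,0,2)[0],key=cv2.contourArea);r=cv2.minAreaRect(c);print(r)
print(cv2.approxPolyDP(c,4,True)[:,0].tolist())
for nm,p_,box in(("top",p,(385,200,420,232)),("scene",ps,(262,130,295,158))):
    x0,y0,x1,y1=box;g=p_[y0:y1,x0:x1].min(2)
    n,l,st,ce=cv2.connectedComponentsWithStats((g>95).astype(np.uint8))
    for i in range(1,n):
        if st[i,4]>15:
            u,v=ce[i]+[x0,y0];dd=(d if nm=="top" else ds)[int(round(v)),int(round(u))]
            print(nm,u,v,st[i],plane(nm,u,v,.078),world(nm,u,v,dd))
# top depth heights within the case
for u,v in((403,190),(370,160),(430,160),(370,220),(435,215),(403,214),(403,217),(398,176)):
    print(u,v,world("top",u,v,d[v,u]).round(4))
E
```

```text
((397.0076599121094, 190.06153869628906), (78.01785278320312, 86.08010864257812), 82.87498474121094)
[[432, 148], [352, 157], [360, 233], [443, 221]]
top 402.2792792792793 214.86036036036035 [ 10   3  16  22 222] [ 0.43876496 -0.15891157  0.078     ] [ 0.43919059 -0.15943666  0.07520164]
top 405.81081081081084 229.67567567567568 [  0  27  35   5 111] [ 0.40080567 -0.16779354  0.078     ] [ 0.40931361 -0.18194718  0.00567884]
scene 284.3249097472924 136.45126353790613 [ 10   0  23  17 277] [ 0.41498743 -0.15755785  0.078     ] [ 0.37433761 -0.22801777 -0.00204606]
403 190 [ 0.5048 -0.1619  0.0738]
370 160 [ 0.5838 -0.0756  0.0713]
430 160 [ 0.5895 -0.2357  0.0684]
370 220 [ 0.4258 -0.0781  0.0594]
435 215 [ 0.4423 -0.2463  0.0675]
403 214 [ 0.4416 -0.1614  0.0746]
403 217 [ 0.4329 -0.1603  0.0803]
398 176 [ 0.5412 -0.1485  0.0769]
```

View pics/crop1.png

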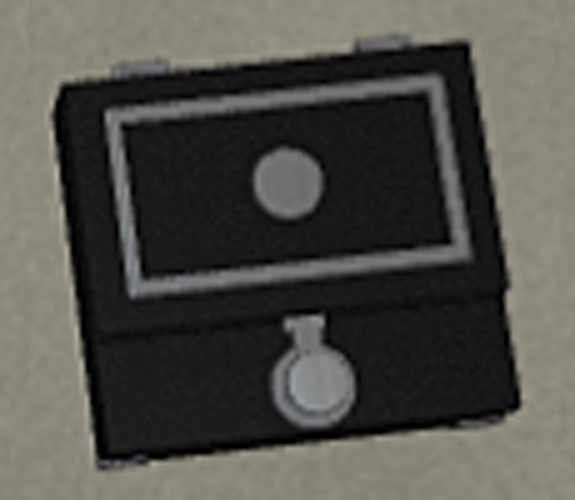

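The crop confirms the wide black case with its lid shut. The round button (bright disc) is at crop (318,380), which is pixel (403.2,215.6), with the steel tongue above it. I'll compute its pose and the clearance to the candelabra.

```bash
python3 - <<'E'
from h import *
from scipy.spatial.transform import Rotation as Ro
f=lambda x,y:(340+(x+.5)/5-.5,140+(y+.5)/5-.5)
B=plane("top",*f(318,380),.078);C=plane("top",*f(288,183),.072)
print("B",B,"circle",C,"dist",np.linalg.norm((C-B)[:2]),"yaw",np.arctan2(*(C-B)[1::-1]))
q=[plane("top",*f(*c),.072) for c in((132,292),(465,255),(436,80),(110,115))]
for i,j in((0,3),(1,2),(1,0),(2,3)):
    e=q[j]-q[i];print(np.linalg.norm(e),np.arctan2(e[1],e[0]))
# scene check of button: bright centroid
b=np.load("pics/scene0.npz");ps,ds=b["p"],b["d"]
m=camera_model("scene");X=np.array(m["R"])@B+m["t"];s=X[:2]/X[2];s=s*(1+m["k1"]*(s@s));uv=np.array(m["intrinsics"])@np.r_[s,1];print("scene px of B",uv)
cv2.imwrite("pics/crop2.png",cv2.resize(ps[115:225,195:320],None,fx=5,fy=5,interpolation=cv2.INTER_CUBIC))
d=np.load("pics/top0.npz")["d"]
# tall things
P=[]
for v in range(0,400,3):
    for u in range(450,640,3):
        if d[v,u]>0:
            w=world("top",u,v,d[v,u])
            if w[2]>.1: P.append(w)
P=np.array(P);
k=np.round(P[:,:2]/.05).astype(int)
for c in np.unique(k,axis=0): 
    z=P[(k==c).all(1)][:,2]; print(c*.05,z.max().round(2),len(z),end='; ')
s=robot.sense();Rt=Ro.from_quat(s["orientation"]).as_matrix();print(Rt.round(3));print("tool-frame shift to above B",Rt.T@(B+[0,0,.193]-s["ee_pos"]))
E
```

```text
B [ 0.43691238 -0.16127414  0.078     ] circle [ 0.54174722 -0.14727944  0.072     ] dist 0.10576481564823277 yaw 0.13270827559435344
0.09536470935814714 0.13061917169049958
0.09532200333775888 0.1426974726437139
0.17583043069668255 1.7112738577020814
0.17467870144393044 1.711054558948372
scene px of B [276.87287941 139.08477007   1.        ]Traceback (most recent call last):
  File "<stdin>", line 19, in <module>
  File "h.py", line 9, in world
    m=camera_model(cam);R=np.array(m["R"]);return R.T@(ray(cam,u,v)*d-np.array(m["t"]))
ValueError: time passes only in moves, steps and waits
```

View pics/crop2.png

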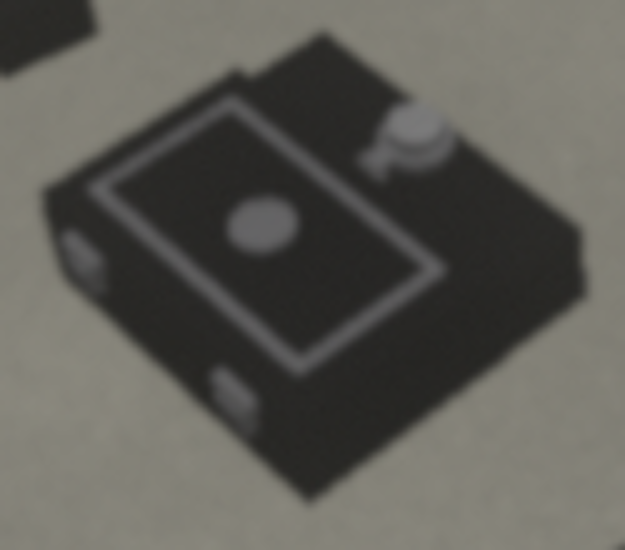

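Scene crop agrees: the button disc is at crop (418,122), pixel (278.7,139.3), 2 px from the prediction. The distance to the inlay centre is 106 mm, as expected.

```bash
sed -i '2a from functools import lru_cache\ncamera_model=lru_cache(camera_model)' h.py; python3 - <<'E'
from h import *
from scipy.spatial.transform import Rotation as Ro
print(plane("scene",278.7,139.3,.078))
B=(np.array([0.4369,-.1613,.078])+plane("scene",278.7,139.3,.078))/2; print(B)
d=np.load("pics/top0.npz")["d"]
P=[]
for v in range(0,400,3):
    for u in range(450,640,3):
        if d[v,u]>0:
            w=world("top",u,v,d[v,u])
            if w[2]>.1: P.append(w)
P=np.array(P);k=np.round(P[:,:2]/.05).astype(int)
for c in np.unique(k,axis=0):
    z=P[(k==c).all(1)][:,2]; print((c*.05).round(2),z.max().round(2),len(z),end='; ')
s=robot.sense();Rt=Ro.from_quat(s["orientation"]).as_matrix();print(Rt.round(3));print("shift to 20mm above B",Rt.T@(B+[0,0,.193]-s["ee_pos"]))
E
```

```text
[ 0.43336319 -0.15759591  0.078     ]
[ 0.43513159 -0.15944796  0.078     ]
[ 0.  -0.7] 0.16 12; [ 0.   -0.65] 0.16 32; [ 0.  -0.6] 0.16 4; [ 0.05 -0.7 ] 0.16 29; [ 0.05 -0.65] 0.16 50; [ 0.05 -0.6 ] 0.16 37; [ 0.1 -0.7] 0.16 38; [ 0.1  -0.65] 0.16 49; [ 0.1 -0.6] 0.16 45; [ 0.15 -0.7 ] 0.16 6; [ 0.15 -0.65] 0.16 4; [ 0.15 -0.6 ] 0.33 10; [ 0.15 -0.55] 0.36 45; [ 0.15 -0.5 ] 0.3 1; [ 0.2  -0.65] 0.26 6; [ 0.2 -0.6] 0.33 3; [ 0.2  -0.55] 0.36 39; [ 0.35 -0.65] 0.23 6; [ 0.35 -0.6 ] 0.32 22; [ 0.35 -0.55] 0.32 35; [ 0.4  -0.75] 0.16 1; [ 0.4 -0.7] 0.2 2; [ 0.4  -0.65] 0.22 19; [ 0.6 -0.6] 0.15 1; [ 0.6  -0.55] 0.16 13; [ 0.65 -0.65] 0.16 2; [ 0.65 -0.6 ] 0.16 34; [ 0.65 -0.55] 0.15 7; [ 0.7  -0.65] 0.16 10; [ 0.7 -0.6] 0.16 9; [ 0.75 -0.5 ] 0.2 5; [ 0.75 -0.45] 0.2 26; [ 0.8  -0.55] 0.2 13; [ 0.8 -0.5] 0.2 13; [ 0.8  -0.45] 0.18 2; [ 0.85 -0.3 ] 0.18 18; [ 0.85 -0.25] 0.18 6; [[ 0.957  0.291 -0.   ]
 [ 0.291 -0.957  0.001]
 [-0.    -0.001 -1.   ]]
shift to 20mm above B [ 0.37009674 -0.3457373   0.13350252]
```

play_rows:
  deltas:
    - [0, [0.015, -0.048, 0], [0, 0, 0]]
    - [0, [0.029, -0.096, 0], [0, 0, 0.03]]
    - [0, [0.044, -0.144, 0], [0, 0, 0.06]]
    - [0, [0.077, -0.186, 0], [0, 0, 0.1]]
    - [0, [0.14, -0.219, 0], [0, 0, 0.13]]
    - [0, [0.202, -0.252, 0], [0, 0, 0.16]]
    - [0, [0.262, -0.276, 0], [0, 0, 0.16]]
    - [0, [0.302, -0.306, 0], [0, 0, 0.16]]
  force: 40

```text
clock: 1.1
ee_pos: [0.3794, -0.2201, 0.4045]
orientation: [0.998, 0.067, 0.0, -0.0]
force: [1.1, -0.4, -0.2]
grip_width: 0.0
```

```bash
cat > g.py <<'E'
from h import *
from scipy.spatial.transform import Rotation as Ro
import sys
T=np.array(eval(sys.argv[1]));yaw=0.135
s=robot.sense();M=Ro.from_quat(s["orientation"])
G=Ro.from_matrix(np.array([[np.cos(yaw),np.sin(yaw),0],[np.sin(yaw),-np.cos(yaw),0],[0,0,-1]]))
print("t",s["clock"],"pos",s["ee_pos"].round(4),"F",s["force"].round(1),"w",round(float(s["grip_width"]),2))
print("shift",M.inv().apply(T-s["ee_pos"]).round(4),"turn",(M.inv()*G).as_rotvec().round(3))
E
python3 g.py "[.435,-.160,.271]"
```

```text
t 1.1 pos [ 0.3794 -0.2201  0.4045] F [ 1.1 -0.4 -0.2] w 0.0
shift [ 0.0631 -0.052   0.1336] turn [-0.001 -0.    -0.001]
```

play_rows:
  deltas:
    - [0, [0.03, -0.025, 0.02], [0, 0, 0]]
    - [0, [0.05, -0.045, 0.05], [0, 0, 0]]
    - [0, [0.063, -0.052, 0.085], [0, 0, 0]]
    - [0, [0.063, -0.052, 0.115], [0, 0, 0]]
    - [0, [0.063, -0.052, 0.133], [0, 0, 0]]
    - [0, [0.063, -0.052, 0.133], [0, 0, 0]]
    - [0, [0.063, -0.052, 0.133], [0, 0, 0]]
    - [0, [0.063, -0.052, 0.133], [0, 0, 0]]

```text
clock: 2.1
ee_pos: [0.4351, -0.1602, 0.2724]
orientation: [0.998, 0.067, 0.001, -0.0]
force: [0.0, -0.0, 0.1]
grip_width: -0.002
```

```bash
python3 g.py "[.435,-.160,.2465]"; python3 - <<'E'
from h import *
p,d=capture("scene")
cv2.imwrite("pics/s2.png",cv2.resize(p[60:220,190:390],None,fx=4,fy=3.7,interpolation=cv2.INTER_CUBIC))
E
```

```text
t 2.1 pos [ 0.4351 -0.1602  0.2724] F [ 0.  -0.   0.1] w -0.0
shift [-0.0001 -0.0002  0.0259] turn [-0.    -0.001 -0.001]
```

View pics/s2.png

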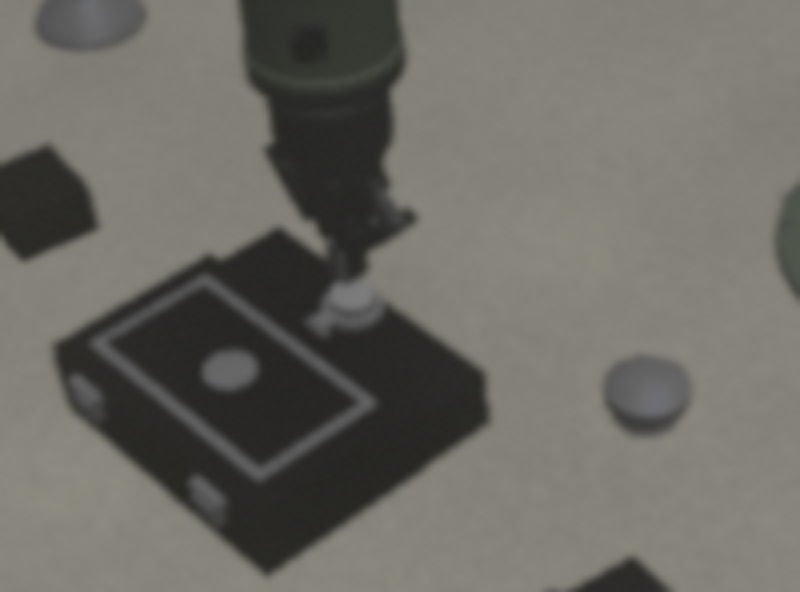

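The closed fingertips (350,275) stand just above the button disc (352,297). Now I'll press gently.

play_rows:
  deltas:
    - [0, [0, 0, 0.008], [0, 0, 0]]
    - [0, [0, 0, 0.015], [0, 0, 0]]
    - [0, [0, 0, 0.018], [0, 0, 0]]
    - [0, [0, 0, 0.02], [0, 0, 0]]
    - [0, [0, 0, 0.0215], [0, 0, 0]]
    - [0, [0, 0, 0.023], [0, 0, 0]]
    - [0, [0, 0, 0.0235], [0, 0, 0]]
    - [0, [0, 0, 0.0235], [0, 0, 0]]

```text
clock: 3.15
ee_pos: [0.435, -0.1601, 0.2488]
orientation: [0.998, 0.067, 0.001, -0.0]
force: [-1.6, 1.1, 3.2]
grip_width: 0.0
```

play_rows:
  deltas:
    - [0, [0, 0, 0.001], [0, 0, 0]]
    - [0, [0, 0, 0.002], [0, 0, 0]]
    - [0, [0, 0, 0.002], [0, 0, 0]]
    - [0, [0, 0, 0.002], [0, 0, 0]]
    - [0, [0, 0, 0.002], [0, 0, 0]]
    - [0, [0, 0, 0.002], [0, 0, 0]]
    - [0, [0, 0, 0.002], [0, 0, 0]]
    - [0, [0, 0, 0.002], [0, 0, 0]]

```text
clock: 4.15
ee_pos: [0.435, -0.1601, 0.2468]
orientation: [0.998, 0.067, 0.001, -0.0]
force: [-2.6, 1.3, 3.3]
grip_width: 0.003
```

```bash
python3 g.py "[.435,-.160,.323]"; python3 - <<'E'
from h import *
p,d=capture("scene")
cv2.imwrite("pics/s3.png",cv2.resize(p[60:220,190:390],None,fx=4,fy=3.7,interpolation=cv2.INTER_CUBIC))
E
```

```text
t 4.15 pos [ 0.435  -0.1601  0.2468] F [-2.6  1.3  3.3] w 0.0
shift [ 0.0001 -0.0001 -0.0762] turn [-0.    -0.001 -0.001]
```

View pics/s3.png

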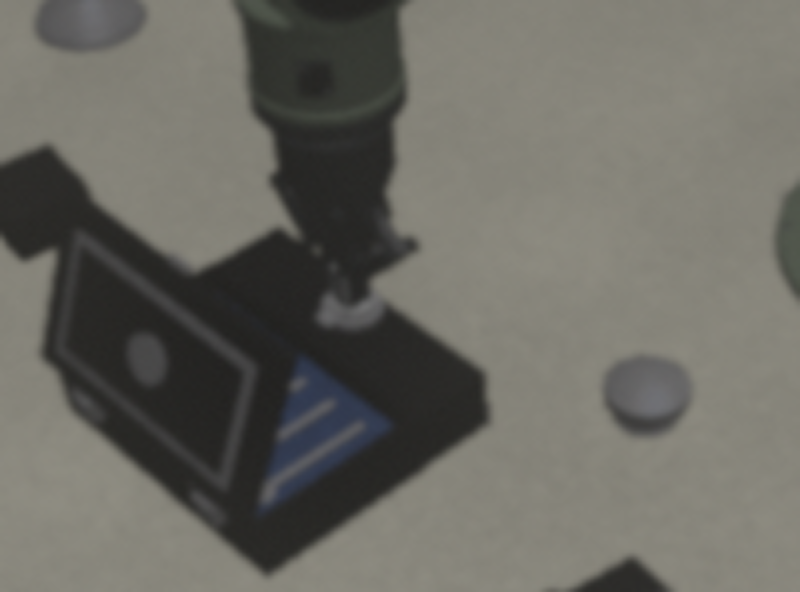

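The lid has sprung up by itself to a partly open angle: inlay face at (150,355), with the blue lining visible at (320,410). I'll rise straight up, then approach the inside of the lid.

play_rows:
  deltas:
    - [0, [0, 0, -0.02], [0, 0, 0]]
    - [0, [0, 0, -0.05], [0, 0, 0]]
    - [0, [0, 0, -0.076], [0, 0, 0]]
    - [0, [0.02, 0, -0.076], [0, 0, 0]]
    - [0, [0.045, 0, -0.076], [0, 0, 0]]
    - [0, [0.07, 0, -0.076], [0, 0, 0]]
    - [0, [0.085, 0, -0.076], [0, 0, 0]]
    - [0, [0.085, 0, -0.076], [0, 0, 0]]

```text
clock: 5.2
ee_pos: [0.5195, -0.1486, 0.3226]
orientation: [0.998, 0.067, 0.001, -0.0]
force: [-0.5, 0.1, 1.0]
grip_width: -0.0
```

play_rows:
  deltas:
    - [0, [0.004, 0, 0], [0, 0, 0]]
    - [0, [0.008, 0, 0], [0, 0, 0]]
    - [0, [0.012, 0, 0], [0, 0, 0]]
    - [0, [0.016, 0, 0], [0, 0, 0]]
    - [0, [0.02, 0, 0], [0, 0, 0]]
    - [0, [0.024, 0, 0], [0, 0, 0]]
    - [0, [0.028, 0, 0], [0, 0, 0]]
    - [0, [0.032, 0, 0], [0, 0, 0]]

```text
clock: 6.2
ee_pos: [0.5515, -0.1442, 0.3227]
orientation: [0.998, 0.067, 0.001, -0.0]
force: [0.2, -0.1, -0.4]
grip_width: -0.001
```

play_rows:
  deltas:
    - [0, [0.004, 0, 0], [0, 0, 0]]
    - [0, [0.008, 0, 0], [0, 0, 0]]
    - [0, [0.012, 0, 0], [0, 0, 0]]
    - [0, [0.016, 0, 0], [0, 0, 0]]
    - [0, [0.02, 0, 0], [0, 0, 0]]
    - [0, [0.024, 0, 0], [0, 0, 0]]
    - [0, [0.028, 0, 0], [0, 0, 0]]
    - [0, [0.032, 0, 0], [0, 0, 0]]

```text
clock: 7.2
ee_pos: [0.5835, -0.1399, 0.3227]
orientation: [0.998, 0.067, 0.001, -0.0]
force: [-0.9, -0.5, 0.2]
grip_width: 0.001
```

```bash
python3 g.py "[.435+.191*.9909,-.160+.191*.1346,.323]"; python3 - <<'E'
from h import *
p,d=capture("scene")
cv2.imwrite("pics/s4.png",cv2.resize(p[40:220,170:370],None,fx=4,fy=3.3,interpolation=cv2.INTER_CUBIC))
E
```

```text
t 7.2 pos [ 0.5835 -0.1399  0.3227] F [-0.9 -0.5  0.2] w 0.0
shift [ 0.0412 -0.     -0.0003] turn [-0.    -0.001 -0.   ]
```

View pics/s4.png

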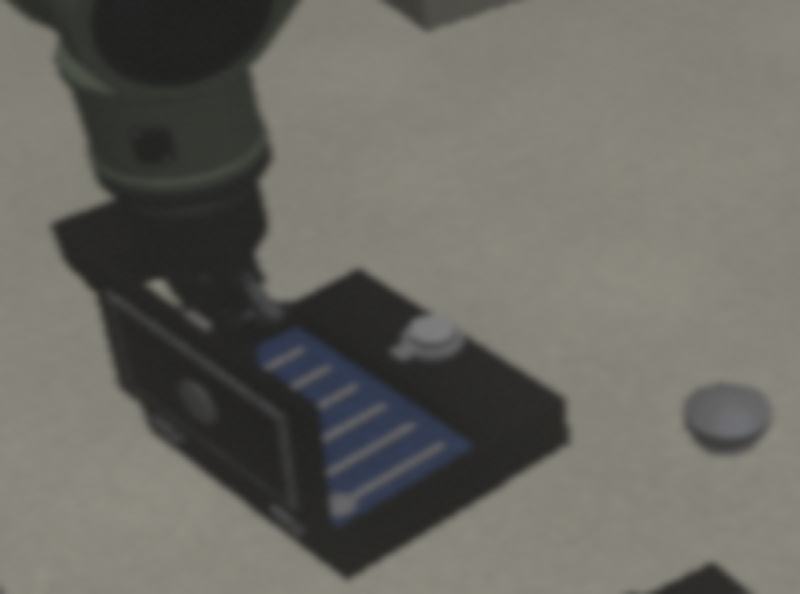

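The lid is following the fingers and is nearly upright (inlay at 200,400). I'll keep easing it back.

play_rows:
  deltas:
    - [0, [0.004, 0, 0], [0, 0, 0]]
    - [0, [0.008, 0, 0], [0, 0, 0]]
    - [0, [0.012, 0, 0], [0, 0, 0]]
    - [0, [0.016, 0, 0], [0, 0, 0]]
    - [0, [0.02, 0, 0], [0, 0, 0]]
    - [0, [0.024, 0, 0], [0, 0, 0]]
    - [0, [0.028, 0, 0], [0, 0, 0]]
    - [0, [0.031, 0, 0], [0, 0, 0]]

```text
clock: 8.25
ee_pos: [0.6148, -0.1356, 0.3227]
orientation: [0.998, 0.067, 0.001, -0.0]
force: [-0.8, 0.1, -0.5]
grip_width: 0.001
```

play_rows:
  deltas:
    - [0, [0.001, 0, 0], [0, 0, 0]]
    - [0, [0.002, 0, 0], [0, 0, 0]]
    - [0, [0.003, 0, 0], [0, 0, 0]]
    - [0, [0.004, 0, 0], [0, 0, 0]]
    - [0, [0.005, 0, 0], [0, 0, 0]]
    - [0, [0.006, 0, 0], [0, 0, 0]]
    - [0, [0.007, 0, 0], [0, 0, 0]]
    - [0, [0.007, 0, 0], [0, 0, 0]]

```text
clock: 9.25
ee_pos: [0.6218, -0.1346, 0.3227]
orientation: [0.998, 0.068, 0.001, -0.0]
force: [0.3, 0.0, 0.5]
grip_width: -0.004
```

play_rows:
  deltas:
    - [0, [0.001, 0, 0], [0, 0, 0]]
    - [0, [0.0015, 0, 0], [0, 0, 0]]
    - [0, [0.002, 0, 0], [0, 0, 0]]
    - [0, [0.0025, 0, 0], [0, 0, 0]]
    - [0, [0.003, 0, 0], [0, 0, 0]]
    - [0, [0.0035, 0, 0], [0, 0, 0]]
    - [0, [0.004, 0, 0], [0, 0, 0]]
    - [0, [0.004, 0, 0], [0, 0, 0]]

```text
clock: 10.25
ee_pos: [0.6243, -0.1344, 0.3224]
orientation: [0.998, 0.067, -0.002, -0.0]
force: [-18.2, -1.2, 10.2]
grip_width: -0.0
```

```bash
python3 - <<'E'
from h import *
for n in("scene","top"):
    p,d=capture(n);np.savez(f"pics/{n}5.npz",p=p,d=d)
    if n=="scene":cv2.imwrite("pics/s5.png",cv2.resize(p[40:220,170:370],None,fx=4,fy=3.3,interpolation=cv2.INTER_CUBIC))
for i in range(3):print(robot.sense()["force"])
E
```

```text
[-19.46486654  -0.87982865  11.20881979]
[-19.46486654  -0.87982865  11.20881979]
[-19.46486654  -0.87982865  11.20881979]
```

View pics/s5.png

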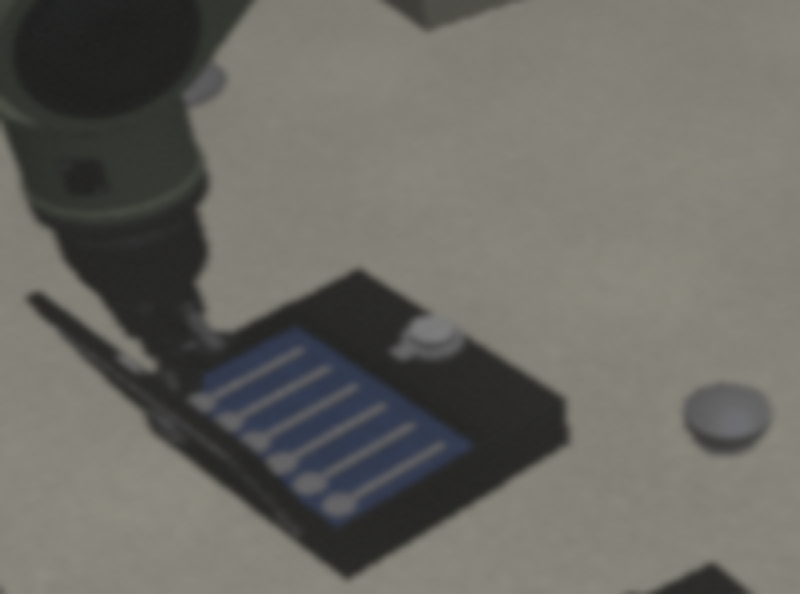

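The lid leans back past upright. The stop gave a clear 19 N reaction at 191 mm of advance, exactly as predicted. I'll retreat slowly, then lift clear.

play_rows:
  deltas:
    - [0, [-0.001, 0, 0], [0, 0, 0]]
    - [0, [-0.003, 0, 0], [0, 0, 0]]
    - [0, [-0.008, 0, 0], [0, 0, 0]]
    - [0, [-0.02, 0, 0], [0, 0, 0]]
    - [0, [-0.04, 0, 0], [0, 0, 0]]
    - [0, [-0.065, 0, 0], [0, 0, 0]]
    - [0, [-0.09, 0, -0.01], [0, 0, 0]]
    - [0, [-0.11, 0, -0.03], [0, 0, 0]]

```text
clock: 11.35
ee_pos: [0.5136, -0.1494, 0.3527]
orientation: [0.998, 0.067, -0.003, -0.0]
force: [0.2, 0.6, 0.1]
grip_width: -0.002
```

play_rows:
  deltas:
    - [0, [-0.03, 0, -0.03], [0, 0, 0]]
    - [0, [-0.06, 0, -0.06], [0, 0, 0]]
    - [0, [-0.08, 0, -0.1], [0, 0, 0]]
    - [0, [-0.08, 0, -0.13], [0, 0, 0]]
    - [0, [-0.08, 0, -0.13], [0, 0, 0]]
    - [0, [-0.08, 0, -0.13], [0, 0, 0]]
    - [0, [-0.08, 0, -0.13], [0, 0, 0]]
    - [0, [-0.08, 0, -0.13], [0, 0, 0]]

```text
clock: 12.35
ee_pos: [0.435, -0.1601, 0.4824]
orientation: [0.998, 0.067, -0.003, -0.001]
force: [0.7, 0.6, 0.7]
grip_width: -0.001
```

```bash
python3 - <<'E'
from h import *
p,d=capture("top");cv2.imwrite("pics/t6.png",p[:,:])
q,e=capture("scene");cv2.imwrite("pics/s6.png",q)
# lid edge in the top view: highest points behind the hinge
L=[]
for v in range(90,215,2):
    for u in range(340,460,2):
        if d[v,u]>0:
            w=world("top",u,v,d[v,u])
            c=(w[:2]-[.435,-.160])@[.9909,.1346];y=(w[:2]-[.435,-.160])@[-.1346,.9909]
            if w[2]>.1 and c>.1 and abs(y)<.115: L.append((c-.176,w[2]))
L=np.array(L);print(len(L))
for a in np.arange(.1,.22,.02):
    s=L[(L[:,1]>=a)&(L[:,1]<a+.02)]
    if len(s):print(round(a,2),len(s),np.median(s[:,0]).round(4))
print(robot.sense()["force"],robot.sense()["ee_pos"])
E
```

```text
539
0.1 87 0.0145
0.12 88 0.0194
0.14 98 0.0255
0.16 99 0.0308
0.18 167 0.0387
[0.35559948 0.12694931 0.29564894] [ 0.43502741 -0.16011367  0.48269418]
```

View pics/s6.png

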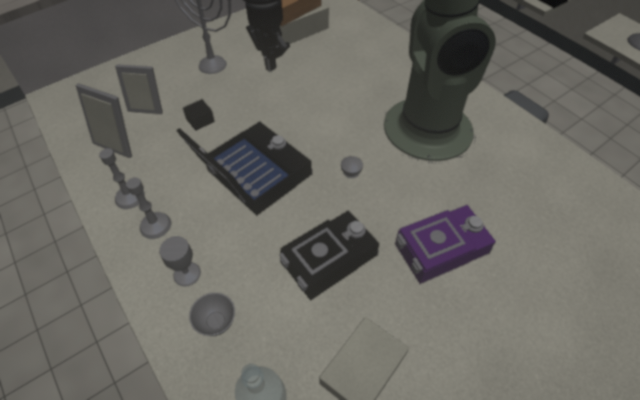

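View pics/t6.png

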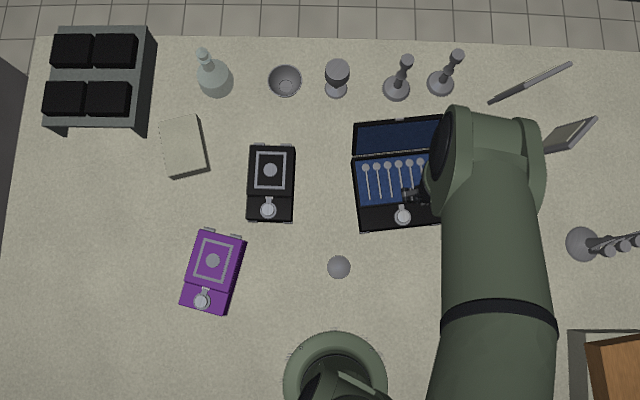

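The wide lid (scene 205,150; top 395,137) stands open. Its slope is about 17° past upright, so it is at the stop. The narrow case (top 270,183) is still shut and the arm is clear.

```bash
python3 -c "
from plant import hand_in
print(hand_in())"
```

```text
the job is handed in; nothing more can be done
None
```

The wide case stands open and the narrow one was left shut. I handed the job in at about 12.5 s of robot time, against the 38 s limit.

- **Release:** I pressed the button on the wide black case with closed fingers, about 5 mm down at roughly 3 N. The lid sprang up by itself.
- **Easing back:** I pushed the inside of the lid back at about 3 cm/s, slowing near the end. I stopped when it met its stop, at 191 mm of advance with a reaction of about 20 N, where the geometry predicted it. Then I backed away slowly.
- **Last checks:** The top camera's depth shows the lid leaning about 17° past upright; the stop is at 16°. The narrow black case and the purple one are shut and unmoved in both views. The fingers are well clear, and the tool force reads about zero.
- **Disagreement:** The two cameras differed by about 5 mm on the button's position, so I used the average. That is well inside the button's 16 mm radius.

I did not take a second picture to confirm the lid was still; the last ones were about 2 s after I let go of it. No check failed.

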